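Turn the stacked bin half round and nest it home

ROBOT

A 7-joint arm with a two-finger parallel gripper is mounted at the origin on a cart in front of the work surface, level with it; the furniture and walls round the work are solid. World frame = base frame: x ahead of the robot, y to its left, z up, the work surface at z = 0. Lengths are in m, angles in rad, forces in N, time in s.
With the tool pointing down it reaches from about 0.425 to 0.925 m from the base axis. Payload 6.8 kg.
Tool frame: the origin (TCP) lies at the very end of the fingers, on their centre line; the grasp point (between the pads) lies bot.grip_point_offset behind it (bot.grip_point_offset is the distance from the TCP to the grasp point, in m); z points along the fingers, y is the line along which they close (so a half turn about z gives the same grasp; the last joint's range is limited). The gripper opens to 85 mm and grips with 20 to 120 N. Pads are 22 mm wide; open, the fingers measure 114 mm over their backs; the gripper's body (76 mm by 85 mm) begins 54 mm behind the grasp point. The pads swing forward as they close: fully open they stand 13 mm farther back than shut.
Start: joints at [0.996, 0.477, 0.022, 1.555, -0.011, 1.109, -0.083], TCP at [0.304, -0.603, 0.231] pointing down, gripper open.
Joint ranges: [-2.96, 2.96], [-0.34, 2.1], [-1.41, 1.46], [0.24, 2.44], [-1.37, 4.51], [0.17, 1.92], [-2.96, 2.96]. Speed limits (rad/s): [2.39, 2.39, 3.14, 3.14, 3.14, 3.14, 3.14].

INTERFACE

Orientations are given as a unit quaternion [w, x, y, z].
In Python, from station import bot, imaging gives the robot as it stands. The module is installed in compiled form; this text tells all that it offers.
- The arm moves only by the tool carry_out, never from a script. Its argument "targets" is one flat list of numbers, 5 for each row, row after row: the closure in counts, from 0 (fully open) to 255 (shut), then the shift along the world's x, y, z in mm, then the turn about the world's z in degrees. A call has 1 to 20 rows; each row shifts and turns the commanded pose from where the row before left it; what a row does not reach is not made up. A row lasts 1/10 s, in which the tool goes at most 50 mm and 8.59 degrees, less where a joint would pass 70% of its speed; a pose out of reach is approached as far as the arm can. A call is refused whole if a number of a shift passes 50 or a number of a turn 8.59, either way. A call with a gripper value outside its range is refused whole. The fingers move at their own pace and stop on an object; "newtons" is the grip in N (left out, the last holds). Time passes only in rows, so rows that do not move let the fingers close. It gives the time, the measured TCP pose, the force, the opening and the grip force at its end, in the units of the state.
- bot.get_obs(): the state, without advancing time (a new reading comes with each control period).
- imaging.read_camera(name): name is "side" or "top"; returns a dict with "frame" (400x640x3 uint8, red, green, blue), "fov_y" (degrees; the focal length in pixels is half the picture's height over the tangent of half this angle, whatever the lens; pixels are square), "cx", "cy" (the principal point, pixels), "k1" (the pictures are not rectified: a ray, as slopes to the right and down, at radius r is drawn at 1 + k1 r^2 times it, then the intrinsics apply), "pose" (4x4, takes a point from camera to world coordinates). Camera axes: x right, y up, looking along -z (the intrinsics and any distortion apply to the point x, -y, -z); pixel columns grow to the right and rows downward; lengths in m; the calibration is good to about 2 mm. A picture is of the moment at which its call begins. There is no depth.
- bot.hand_in(): hands the job in; it is judged then, once.
The state is a dict: "t": time; "q": joint angles; "joint_vel": joint speeds; "joint_torque": joint torques, N m; "eef_pos": TCP position; "tool_rot": TCP orientation; "contact_force": force on the tool from outside, world axes, zero at the start; "torque": the same for the moment, N m; "gripper_width": opening from 0.0 (shut) to 1.0 (fully open); "grasp_force": force on a finger pad.
Only numpy, scipy, OpenCV 4.12 (cv2) and the standard library are available. Lean on these libraries where they do the work, as an engineer would, in place of code of your own. Each camera call takes 0.05 s, during which the arm holds its last target. There are 200 camera calls.

TASK

Two empty storage bins stand stacked on the worktop. Lift the blue bin off, turn it half round so that its orange end is over the white bin's orange end and it nests instead of stacking, and press it gently (with no more than 20 N) down past the side grips until it sits fully home on the stop inside, upright, with the red button pushed in flush. Let go of it, and leave the cup, tumbler and canister undisturbed.

Things in the scene. Friction and masses are not known exactly. Their poses are not given: they have to be found in the camera images.
- base_bin: White open bin fixed on gel feet, 140 (x) x 72 (y) x 80 mm (z), walls 4 mm, cavity 132 x 64 mm. Origin: centre of its underside; x along its length towards its orange end wall, z up. Each long wall has two slots for the blue bin's lugs, 13 mm wide, open at the top and 54 mm deep, centred at x = +40 and x = -25 mm.
- base_bin_grips (a point): Midway between two grey sprung grips inside the white bin's long walls, between the slots (base_bin x = 7.5, z = 56 mm). From about 12 mm below the rim on they rub on the blue bin's sides and brake it by some 3 to 7 N, more than its weight: it does not fall home by itself.
- base_bin_floor (a point): Centre of the white bin's floor (base_bin z = 5 mm). Above it is a cork-faced stop shelf, set to a height that is not measured: its top stands anywhere from 21 to 35 mm above the base_bin origin. It is rigid and does not give way under the allowed force.
- base_bin_orange_end (a point): Middle of the white bin's rim at its orange end (base_bin x = +70, z = +80 mm).
- blue_bin: Blue open bin, loose, about 0.24 kg, 124 (x) x 60 (y) x 95 mm (z), walls 3 mm. Origin: centre of its underside; x along its length towards its orange end wall, z up. Four round lugs, 10 mm in diameter, stick out 5 mm from its long sides, at x = +40 and x = -25 mm, their centres 13 mm above the underside.
- blue_bin_rim (a point): Centre of the blue bin's top opening (blue_bin z = 95 mm); it can be gripped across its 60 mm width here. With the orange ends opposed the lugs rest on the white rim, stacked, underside 8 mm below it (as at the start). With them together the lugs run down the slots and it nests; home, underside on the cork stop, its rim is 36 to 50 mm above the white rim.
- blue_bin_orange_end (a point): Middle of the blue bin's rim at its orange end (blue_bin x = +62, z = +95 mm).
- seat_button (a joint): Red sprung button in the middle of the cork stop, pushed in by the blue bin's underside: 0 m out (standing 3 mm above the cork), 0.003 m flush with the cork, when the blue bin is home. Its spring pushes back with 1.5 to 3 N. The reading is noisy.
- white_cup: Bystander: white espresso cup with a handle, 64 x 91 x 50 mm, origin at the centre of its underside.
- tumbler: Bystander: copper tumbler, 72 mm across, 83 mm high, origin at the centre of its underside.
- canister: Bystander: black lidded canister, standing to the right of the bins, 77 mm across, 100 mm high, origin at the centre of its underside.
There are look-alikes about, which are no part of the job. There is more than one size of the blue_bin; the one meant has the size given above. What is shaped like the base_bin but green is not meant.

How it is judged:
By the outcome, as a careful person would: the job done as asked, in the order asked, and still so for the second after the job is handed in, with the robot touching nothing.
It also fails if it takes over 72 s, if anything falls off the work surface, if the arm or the gripper's body presses on something with over 40 N, if the wrist force passes 120 N, or if a joint passes its speed limit or range.

## Working session

There is one attempt and no reset: what is moved stays moved. The work goes in short steps, Python scripts to look and compute and a tool call to move; the robot and the scene stay as the last step left them, time stands still between calls to the robot, and variables do not carry over. Pictures are saved under pics/ and viewed, at most 10 in all, crops included, and the job is handed in when it is done.

Besides the shell and the picture viewer there is one more tool, called after "Call:" by a JSON object that holds its "fn" and its "kwargs". carry_out: Moves the arm, as the interface text tells. Its arguments: {"type":"object","properties":{"targets":{"type":"array","items":{"type":"number"}},"newtons":{"type":"number"}},"required":["targets"]}

```bash
mkdir -p pics; cat > h.py <<'E'
import numpy as np, cv2
from station import bot, imaging
def cam(n):
    return imaging.read_camera(n)
def K(c):
    f=200/np.tan(np.radians(c['fov_y'])/2); return f
def proj(c,P):
    P=np.atleast_2d(P); T=np.linalg.inv(c['pose']); p=P@T[:3,:3].T+T[:3,3]
    s=np.c_[p[:,0],-p[:,1]]/(-p[:,2:3]); r2=(s**2).sum(1,keepdims=True)
    return s*(1+c['k1']*r2)*K(c)+[c['cx'],c['cy']]
def ray(c,uv):
    f=K(c); M=np.array([[f,0,c['cx']],[0,f,c['cy']],[0,0,1.]])
    s=cv2.undistortPoints(np.array(uv,float).reshape(-1,1,2),M,np.array([c['k1'],0,0,0.])).reshape(-1,2)
    d=np.c_[s[:,0],-s[:,1],-np.ones(len(s))]@c['pose'][:3,:3].T
    return c['pose'][:3,3],d
def atz(c,uv,z):
    o,d=ray(c,uv); z=np.broadcast_to(z,len(d)); return o+d*((z-o[2])/d[:,2])[:,None]
def save(c,n,crop=None,k=1):
    f=c['frame'][:,:,::-1]
    if crop: x0,y0,x1,y1=crop; f=f[y0:y1,x0:x1]
    cv2.imwrite('pics/'+n,cv2.resize(f,None,fx=k,fy=k,interpolation=cv2.INTER_CUBIC))
E
python3 - <<'E'
from h import *
import pickle
print(bot.get_obs(),bot.grip_point_offset)
for n in('side','top'):
    c=cam(n); save(c,n+'0.png'); pickle.dump(c,open(n+'.pkl','wb')); print(n,c['pose'].round(3),c['fov_y'],c['cx'],c['cy'],c['k1'])
E
```

```text
{'t': 0.0, 'q': array([ 0.99591663,  0.47780615,  0.02234064,  1.55645514, -0.01146609,
        1.10930256, -0.08309949]), 'joint_vel': array([ 0.00101807,  0.00273992,  0.00057267, -0.00182718,  0.00125684,
        0.00211115, -0.00028044]), 'joint_torque': array([ 5.93978548e-04, -5.96446717e+01,  1.60772625e+00, -2.81191832e+01,
        1.23289702e-02,  9.34902637e-03, -1.22522715e-04]), 'eef_pos': array([ 0.30346778, -0.60226995,  0.23032014]), 'tool_rot': array([-8.73337008e-04,  9.72883371e-01,  2.31294395e-01, -2.93999342e-04]), 'contact_force': array([-0.24739118,  0.29716818,  0.04710944]), 'torque': array([-0.04913796,  0.02877069,  0.02105526]), 'grasp_force': 0.0, 'gripper_width': 0.9989289779153738} 0.0187
side [[-0.641  0.422 -0.641 -0.221]
 [-0.767 -0.376  0.519  0.73 ]
 [-0.022  0.825  0.565  0.856]
 [ 0.     0.     0.     1.   ]] 43.7741058944108 319.69304547230377 189.9188888010796 -0.15358317407498392
top [[ 0.027  0.998 -0.057  0.538]
 [-0.999  0.029  0.04   0.096]
 [ 0.042  0.056  0.998  1.031]
 [ 0.     0.     0.     1.   ]] 50.603577500616716 318.98441818891195 201.50677002497818 -0.11562654454857775
```

View pics/side0.png

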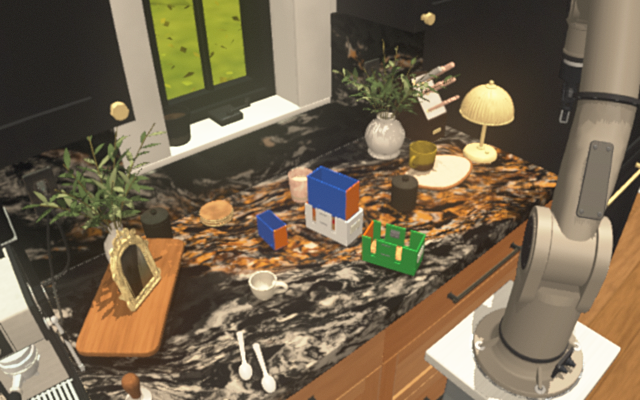

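View pics/top0.png

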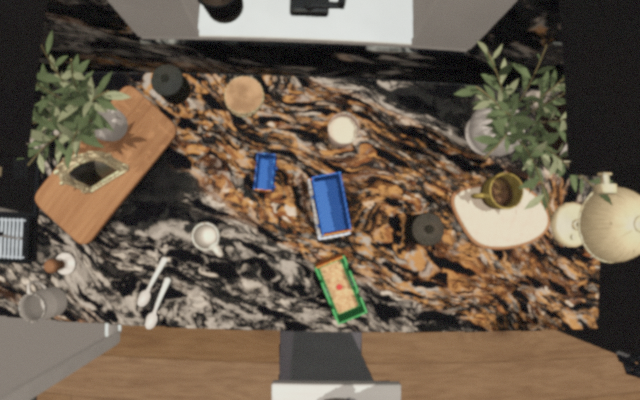

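The blue bin meant is the large one stacked on the white bin (top ~(331,205), side ~(333,195)). The small blue one standing on the worktop (top (265,172)) is a smaller look-alike, and the green one (340,288) isn't meant. I'll confirm this in an enlarged crop.

```bash
python3 - <<'E'
from h import *
import pickle
a=pickle.load(open('top.pkl','rb'));b=pickle.load(open('side.pkl','rb'))
A=cv2.resize(a['frame'][155:255,245:365],None,fx=4.8,fy=4.8,interpolation=2)[:,:,::-1]
B=cv2.resize(b['frame'][150:270,250:370],None,fx=4,fy=4,interpolation=2)[:,:,::-1]
A=cv2.resize(A,(400,333)) if 0 else A
A=a['frame'][155:250,300:364];A=cv2.resize(A,None,fx=6,fy=6,interpolation=2)[:,:,::-1]
B=b['frame'][160:250,298:366];B=cv2.resize(B,None,fx=6,fy=6,interpolation=2)[:,:,::-1]
h=max(A.shape[0],B.shape[0]);o=np.zeros((h,A.shape[1]+B.shape[1],3),np.uint8);o[:A.shape[0],:A.shape[1]]=A;o[:B.shape[0],A.shape[1]:]=B
cv2.imwrite('pics/crop.png',o);print(o.shape)
E
```

```text
(570, 792, 3)
```

View pics/crop.png

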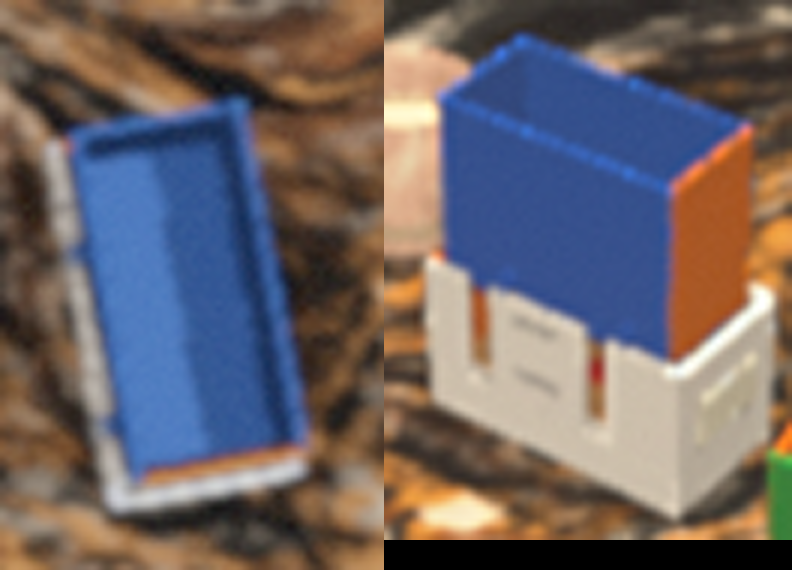

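The crop shows the big blue bin, with its orange end facing the robot and the white bin's orange end on the far side. I'll fit both poses to the corner points.

```bash
cat > fit.py <<'E'
from h import *
import pickle
from scipy.optimize import least_squares
def body(p,L):  # p x,y,z,yaw
    c,s=np.cos(p[3]),np.sin(p[3]); L=np.array(L,float)
    return np.c_[c*L[:,0]-s*L[:,1]+p[0],s*L[:,0]+c*L[:,1]+p[1],L[:,2]+p[2]]
def fit(obs,p0,free=(0,1,2,3)):
    free=list(free)
    def f(v):
        p=np.array(p0,float); p[free]=v
        return np.concatenate([(proj(c,body(p,[l]))[0]-uv) for c,l,uv in obs])
    r=least_squares(f,np.array(p0)[free],x_scale=0.01,loss='soft_l1'); p=np.array(p0,float);p[free]=r.x
    return p,f(r.x).reshape(-1,2)
E
python3 - <<'E'
from fit import *
a=pickle.load(open('top.pkl','rb'));b=pickle.load(open('side.pkl','rb'))
def ta(u,v):return np.array([300+u/6-.42,155+v/6-.42])
def tb(u,v):return np.array([298+(u-384)/6-.42,160+v/6-.42])
X,Y,Z=.062,.030,.095
# blue orange end toward -x world: yaw~pi. blue +y = world -y (image right in top)
blue=[(a,(-X,-Y,Z),ta(71,133)),(a,(-X,Y,Z),ta(248,97)),(a,(X,Y,Z),ta(308,446)),(a,(X,-Y,Z),ta(136,480)),
 (b,(X,-Y,Z),tb(671,188)),(b,(X,Y,Z),tb(751,127)),(b,(-X,-Y,Z),tb(441,95)),(b,(-X,Y,Z),tb(521,35))]
o=atz(a,[[331,203]],.167)[0]; print(o)
p,r=fit(blue,[o[0],o[1],.072,np.pi+.15]); print(p.round(4),r.round(1).tolist())
p3,r=fit(blue,[o[0],o[1],.072,np.pi+.15],(0,1,3)); print(p3.round(4))
X,Y=.070,.036 # white, orange end far, yaw~0; +y = left
W=[(a,(-X,Y,.08),ta(107,513)),(a,(-X,-Y,.08),ta(305,478)),(a,(X,Y,.08),ta(45,142)),
 (b,(-X,Y,0),tb(679,519)),(b,(X,Y,0),tb(431,402)),(b,(X,Y,.08),tb(427,257)),(b,(-X,Y,.08),tb(680,376)),(b,(-X,-Y,.08),tb(773,298)),(b,(-X,-Y,0),tb(771,440)),
 (b,(-.025,Y,.026),tb(599,441)),(b,(.04,Y,.026),tb(481,383))]
w,r=fit(W,[o[0],o[1],0,.15]); print(w.round(4),r.round(1).tolist())
for n,q in(('blue',p),('white',w)):print(n,np.degrees(q[3]))
E
```

```text
[0.58501636 0.0359648  0.167     ]
[0.5855 0.0344 0.069  3.3493] [[0.5, -0.9], [-0.5, 0.1], [0.5, 1.0], [0.5, 0.6], [-0.5, 0.6], [0.1, -0.1], [-1.2, -0.1], [-0.2, -0.0]]
[0.5846 0.0351 0.072  3.3485]
[ 0.5814  0.0347 -0.0024  0.2032] [[1.1, -0.0], [-0.6, 0.1], [0.6, 0.8], [-0.3, 0.5], [-0.0, -0.0], [-0.5, 0.7], [-0.2, 0.3], [0.5, -0.3], [-0.0, -0.3], [-0.7, -0.7], [-0.2, -0.2]]
blue 191.9013132826976
white 11.644257150620344
```

Fit residuals are under 1 px. The white bin is at (0.581, 0.035) with yaw 11.6°. The blue bin is about 4 mm farther along, facing 191.9°, which matches the stacked state. I'll move above it with the jaws across its width, so joint 7 still has room for the half turn.

Call:
{"fn": "carry_out", "kwargs": {"targets": [0,14,32,2,-0.75,0,14,32,2,-0.75,0,14,32,2,-0.75,0,14,32,2,-0.75,0,14,32,2,-0.75,0,14,32,2,-0.75,0,14,32,2,-0.75,0,14,32,2,-0.75,0,14,32,2,-0.75,0,14,32,2,-0.75,0,14,32,2,-0.75,0,14,32,2,-0.75,0,14,32,2,-0.75,0,14,32,2,-0.75,0,14,32,2,-0.75,0,14,32,2,-0.75,0,14,32,2,-0.75,0,14,32,2,-0.75,0,14,32,2,-0.75,0,14,32,2,-0.75], "newtons": 30}}

```text
t: 2.1
eef_pos: [0.5839, 0.0384, 0.271]
tool_rot: [0.0, 0.995, 0.102, -0.0]
contact_force: [0.3, 0.3, -0.2]
gripper_width: 0.999
grasp_force: 0.0
```

Call:
{"fn": "carry_out", "kwargs": {"targets": [0,0,0,0,0,0,0,0,0,0]}}

```text
t: 2.3
eef_pos: [0.5836, 0.038, 0.2707]
tool_rot: [0.0, 0.995, 0.103, -0.001]
contact_force: [0.2, -0.5, -0.7]
gripper_width: 0.998
grasp_force: 0.0
```

```bash
python3 - <<'E'
from fit import *
o=bot.get_obs(); w,x,y,z=o['tool_rot']; print(o['t'],o['eef_pos'],np.degrees(2*np.arctan2(y,x))-90,o['q'].round(2),o['contact_force'])
c=cam('side'); save(c,'s1.png',(240,90,440,240),4)
print(proj(c,[o['eef_pos']]))
E
```

```text
2.3 [0.58356143 0.03795347 0.27073073] -78.13826935827775 [ 0.05  0.31 -0.28  1.72  0.09  1.13 -1.62] [ 0.1556172  -0.50788832 -0.73274152]
[[331.13307096 141.89554655]]
```

View pics/s1.png

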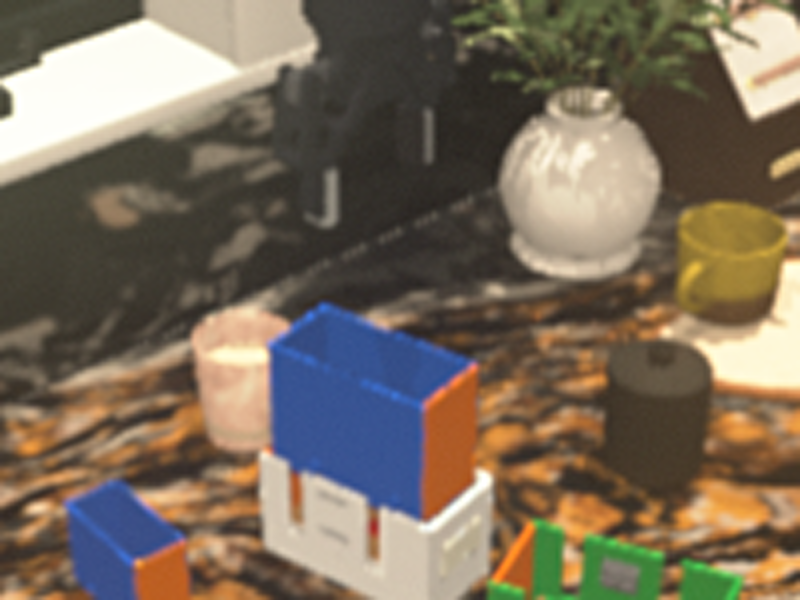

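The picture shows the open fingers straddling the blue rim line: tips at about (321,145) and (347,130), bin rim below at about (333,180). The tips sit about 10 mm back, as expected when open. The fix is dx +1.5, dy −3.5, then descend 140 mm and close.

Call:
{"fn": "carry_out", "kwargs": {"targets": [0,1.5,-3.5,-10,-0.2,0,0,0,-20,0,0,0,0,-25,0,0,0,0,-25,0,0,0,0,-20,0,0,0,0,-20,0,0,0,0,-20,0,0,0,0,0,0,0,0,0,0,0]}}

```text
t: 3.25
eef_pos: [0.5849, 0.0325, 0.1311]
tool_rot: [0.0, 0.995, 0.1, -0.001]
contact_force: [0.9, 0.6, 0.6]
gripper_width: 0.996
grasp_force: 0.0
```

Call:
{"fn": "carry_out", "kwargs": {"targets": [255,0,0,0,0,255,0,0,0,0,255,0,0,0,0,255,0,0,0,0,255,0,0,0,0,255,0,0,0,0,255,0,0,0,0,255,0,0,0,0,255,0,0,0,0,255,0,0,0,0], "newtons": 30}}

```text
t: 4.25
eef_pos: [0.5862, 0.0345, 0.1327]
tool_rot: [-0.0, 0.995, 0.101, 0.001]
contact_force: [-0.9, 2.5, 7.1]
gripper_width: 0.7
grasp_force: 35.0
```

Call:
{"fn": "carry_out", "kwargs": {"targets": [255,0,0,3,0,255,0,0,5,0,255,0,0,12,0,255,0,0,15,0,255,0,0,15,0,255,0,0,0,0,255,0,0,0,0]}}

```text
t: 4.95
eef_pos: [0.5857, 0.0335, 0.1821]
tool_rot: [0.0, 0.995, 0.1, 0.001]
contact_force: [0.4, 0.4, -2.5]
gripper_width: 0.699
grasp_force: 34.2
```

```bash
python3 - <<'E'
from fit import *
o=bot.get_obs(); w,x,y,z=o['tool_rot']; print(o['t'],o['eef_pos'],np.degrees(2*np.arctan2(y,x))-90,o['contact_force'],o['torque'])
c=cam('side');d=cam('top')
pickle.dump((c,d),open('lift.pkl','wb'))
A=cv2.resize(d['frame'][155:250,300:364],None,fx=6,fy=6,interpolation=2)[:,:,::-1]
B=cv2.resize(c['frame'][145:245,298:366],None,fx=6,fy=6,interpolation=2)[:,:,::-1]
q=np.zeros((600,792,3),np.uint8);q[:570,:384]=A;q[:,384:]=B;cv2.imwrite('pics/l.png',q)
E
```

```text
4.95 [0.58565934 0.03351178 0.18210647] -78.47073538364383 [ 0.39851652  0.35117608 -2.4991585 ] [-0.0256476   0.034509   -0.01062081]
```

View pics/l.png

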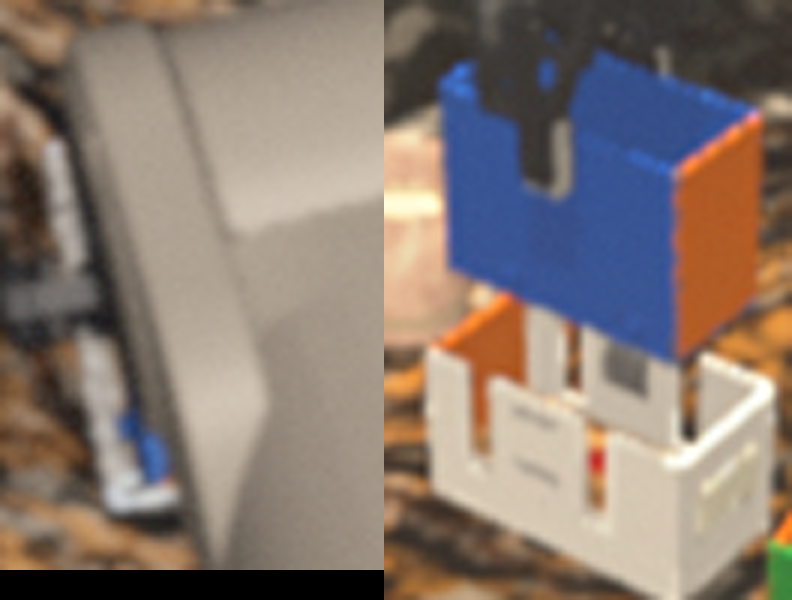

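The bin is lifted clear: its rim corner is at (672,175) in the crop and its underside is above the white rim, with about 2.5 N weight on the wrist. Next is the half turn in place.

Call:
{"fn": "carry_out", "kwargs": {"targets": [255,0,0,0,4,255,0,0,0,8,255,0,0,0,8,255,0,0,0,8,255,0,0,0,8,255,0,0,0,8,255,0,0,0,8,255,0,0,0,8,255,0,0,0,8,255,0,0,0,8,255,0,0,0,8,255,0,0,0,8,255,0,0,0,8,255,0,0,0,8,255,0,0,0,8,255,0,0,0,8,255,0,0,0,8,255,0,0,0,8,255,0,0,0,8,255,0,0,0,8]}}

```text
t: 7.05
eef_pos: [0.5848, 0.0334, 0.1805]
tool_rot: [-0.001, 0.106, 0.994, -0.0]
contact_force: [-0.3, 0.2, -3.7]
gripper_width: 0.699
grasp_force: 34.1
```

Call:
{"fn": "carry_out", "kwargs": {"targets": [255,0,0,0,8,255,0,0,0,8,255,0,0,0,6,255,0,0,0,2,255,0,0,0,0,255,0,0,0,0,255,0,0,0,0]}}

```text
t: 7.75
eef_pos: [0.5851, 0.0336, 0.181]
tool_rot: [-0.0, -0.1, 0.995, -0.0]
contact_force: [0.4, -0.2, -2.0]
gripper_width: 0.698
grasp_force: 34.2
```

```bash
python3 - <<'E'
from fit import *
o=bot.get_obs(); w,x,y,z=o['tool_rot']; print(o['t'],o['eef_pos'],o['tool_rot'],np.degrees(2*np.arctan2(y,x))-90,o['contact_force'],o['torque'])
c=cam('side');d=cam('top')
pickle.dump((c,d),open('turn.pkl','wb'))
A=cv2.resize(d['frame'][155:250,300:364],None,fx=6,fy=6,interpolation=2)[:,:,::-1]
B=cv2.resize(c['frame'][145:245,298:366],None,fx=6,fy=6,interpolation=2)[:,:,::-1]
q=np.zeros((600,792,3),np.uint8);q[:570,:384]=A;q[:,384:]=B;cv2.imwrite('pics/t.png',q)
E
```

```text
7.75 [0.58512589 0.03359077 0.18102999] [-2.54219466e-04 -1.00122799e-01  9.94975055e-01 -2.24481143e-05] 101.49248409433955 [ 0.44834544 -0.1974353  -2.03746966] [-0.01606539  0.01456727 -0.01247006]
```

View pics/t.png

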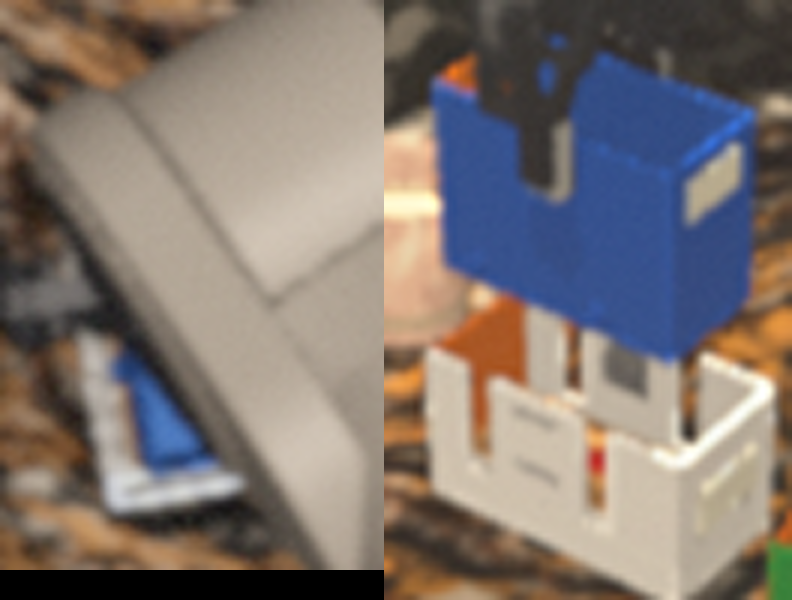

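Turned: the blue bin's plain end now faces the robot, with its rim corner at (670,172) and bottom corner at (670,360). Its orange end is at (455,75), over the white bin's orange end. Next I'll fit the offset relative to the white bin.

```bash
python3 - <<'E'
from fit import *
b,a=pickle.load(open('turn.pkl','rb'))
def ta(u,v):return np.array([300+u/6-.42,155+v/6-.42])
def tb(u,v):return np.array([298+(u-384)/6-.42,145+v/6-.42])
X,Y=.070,.036
Ws=[(b,(-X,Y,0),tb(679,605)),(b,(X,Y,0),tb(431,492)),(b,(X,Y,.08),tb(427,347)),(b,(-X,Y,.08),tb(680,466)),(b,(-X,-Y,.08),tb(773,388)),(b,(-X,-Y,0),tb(771,530)),
 (b,(-.025,Y,.026),tb(599,531)),(b,(.04,Y,.026),tb(481,473))]
Wt=[(a,(-X,Y,.08),ta(107,513))]
X,Y,Z=.062,.03,.095
Bs=[(b,(-X,Y,Z),tb(670,172)),(b,(-X,-Y,Z),tb(754,111)),(b,(X,Y,Z),tb(434,85)),(b,(-X,Y,0),tb(670,361)),(b,(-X,-Y,0),tb(750,300)),(b,(X,Y,0),tb(443,267))]
Bt=[(a,(-X,Y,Z),ta(142,474))]
for nm,W,B in(('side',Ws,Bs),('both',Ws+Wt,Bs+Bt)):
    w,r=fit(W,[.5814,.0347,-.002,.2032]); p,s=fit(B,[.5851,.0336,.12,.2025])
    w2,_=fit(W,[.5814,.0347,0,.2032],(0,1)); p2,_=fit(B,[.5851,.0336,.12,.2025],(0,1,2))
    for P,Q in((w,p),(w2,p2)):
        d=Q-P;cc,ss=np.cos(.2032),np.sin(.2032)
        print(nm,P.round(4),Q.round(4),'rel white x,y mm',1e3*(cc*d[0]+ss*d[1]),1e3*(-ss*d[0]+cc*d[1]),'z',1e3*d[2])
print(s.round(1).tolist())
E
```

```text
side [ 0.5868  0.0295 -0.0081  0.2056] [0.601  0.0196 0.107  0.218 ] rel white x,y mm 11.996868850950333 -12.58782988168454 z 115.11148989834122
side [0.579  0.0361 0.     0.2032] [0.5988 0.0212 0.1089 0.2025] rel white x,y mm 16.361434671032836 -18.66723281106138 z 108.93195744251159
both [ 0.5803  0.0352 -0.0014  0.1957] [0.588  0.0314 0.1187 0.1942] rel white x,y mm 6.745826754212069 -5.248289923590623 z 120.10555202833605
both [0.5794 0.0362 0.     0.2032] [0.5881 0.0315 0.1186 0.2025] rel white x,y mm 7.557732136845021 -6.364042375383479 z 118.56706360915572
[[-0.3, 0.3], [0.1, 0.1], [-0.4, -1.0], [-0.5, 0.8], [-0.0, 0.1], [-0.5, -0.3], [2.0, 0.9]]
```

```bash
python3 - <<'E'
from fit import *
b,a=pickle.load(open('turn.pkl','rb'))
def ta(u,v):return np.array([300+u/6-.42,155+v/6-.42])
def tb(u,v):return np.array([298+(u-384)/6-.42,145+v/6-.42])
X,Y=.070,.036
W=[(b,(-X,Y,0),tb(679,607)),(b,(X,Y,0),tb(431,492)),(b,(X,Y,.08),tb(427,347)),(b,(-X,Y,.08),tb(680,466)),(b,(-X,-Y,.08),tb(773,388)),(b,(-X,-Y,0),tb(771,530)),
 (b,(-.025,Y,.026),tb(599,531)),(b,(.04,Y,.026),tb(481,473))]
X,Y,Z=.062,.03,.095
B=[(b,(-X,Y,Z),tb(670,172)),(b,(-X,-Y,Z),tb(754,111)),(b,(X,Y,Z),tb(434,85)),(b,(-X,Y,0),tb(670,361)),(b,(-X,-Y,0),tb(750,300)),(b,(X,Y,0),tb(443,267))]
L=pickle.load(open('lift.pkl','rb'))[0]
B0=[(L,(X,-Y,Z),tb(675,175)),(L,(X,Y,Z),tb(762,114)),(L,(-X,-Y,Z),tb(440,90)),(L,(X,-Y,0),tb(675,361)),(L,(X,Y,0),tb(757,305)),(L,(-X,-Y,0),tb(448,269))]
rot=lambda d:1e3*np.array([[.9794,.2018],[-.2018,.9794]])@d[:2]
for zw in(-.0024,0):
    w,_=fit(W,[.5814,.0347,zw,.2032],(0,1))
    for dz in(.119,.1205):
        p,s=fit(B,[.5851,.0336,zw+dz,.2025],(0,1)); q,_=fit(B0,[.5851,.0336,zw+dz+.001,3.344],(0,1))
        print(zw,dz,w[:2].round(4),'turned',p[:2].round(4),rot(p-w),'lift',q[:2].round(4),rot(q-w))
print(s.round(1).tolist())
E
```

```text
-0.0024 0.119 [0.5812 0.0342] turned [0.5901 0.0288] [ 7.66395797 -7.11892686] lift [0.5856 0.0295] [ 3.3262411  -5.52812211]
-0.0024 0.1205 [0.5812 0.0342] turned [0.5884 0.0303] [ 6.31007991 -5.31267391] lift [0.5839 0.031 ] [ 1.9759766  -3.71062439]
0 0.119 [0.5789 0.0362] turned [0.5874 0.0312] [ 7.3325104  -6.62661648] lift [0.5829 0.0319] [ 3.00126698 -5.01774723]
0 0.1205 [0.5789 0.0362] turned [0.5857 0.0327] [ 5.97948563 -4.81791813] lift [0.5812 0.0334] [ 1.65414358 -3.19760052]
[[0.1, 0.2], [0.4, -0.1], [-0.3, -1.0], [-0.1, 0.8], [0.3, -0.1], [-0.4, -0.2]]
```

The bin sits about 7 mm along +x and roughly −2 mm in y from nested alignment. Depth from the side view alone is weak, so y comes from the wall constraint. I'll correct by world (−7.25, +0.5), descend 30 mm and look closely.

Call:
{"fn": "carry_out", "kwargs": {"targets": [255,-3.5,0.2,0,0,255,-3.5,0.3,-5,0,255,0,0,-10,0,255,0,0,-10,0,255,0,0,-5,0,255,0,0,0,0,255,0,0,0,0]}}

```text
t: 8.55
eef_pos: [0.5784, 0.0344, 0.1512]
tool_rot: [-0.0, -0.101, 0.995, 0.0]
contact_force: [0.2, 0.1, -2.3]
gripper_width: 0.695
grasp_force: 34.1
```

```bash
python3 - <<'E'
from fit import *
o=bot.get_obs(); print(o['t'],o['eef_pos'],o['contact_force'],o['torque'])
c=cam('side'); f=[c['frame'].astype(float)]
for i in range(5): f.append(cam('side')['frame'].astype(float))
c['frame']=np.mean(f,0).astype(np.uint8)
pickle.dump(c,open('low.pkl','wb'))
save(c,'low.png',(296,155,366,255),6)
w=[.5812,.0342,-.0024,.2032]
print(proj(c,body(w,[(.04,.036,.08),(-.025,.036,.08)])))
E
```

```text
8.55 [0.57835961 0.03435665 0.15117732] [ 0.15976354  0.13409666 -2.26256382] [0.01489507 0.00710804 0.03929462]
[[313.14602091 207.06608314]
 [332.75778559 216.03957589]]
```

View pics/low.png

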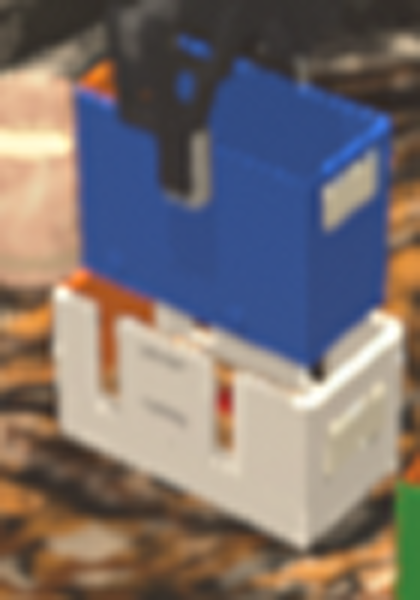

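```bash
cat > rel.py <<'E'
from fit import *
def rel(c,B,dz,org,zw=-.0024,wxy=(.5812,.0342),yaw=.2025):
    T=lambda u,v:np.array([org[0]+u/6-.42,org[1]+v/6-.42])
    X,Y,Z=.062,.03,.095
    L=[(-X,Y,Z),(-X,-Y,Z),(X,Y,Z),(-X,Y,0),(-X,-Y,0),(X,Y,0)]
    obs=[(c,l,T(*b)) for l,b in zip(L,B) if b]
    p,s=fit(obs,[*wxy,zw+dz,yaw],(0,1)); d=1e3*(p[:2]-wxy)
    return p,np.array([[.9794,.2018],[-.2018,.9794]])@d,s
E
python3 - <<'E'
from rel import *
c=pickle.load(open('low.pkl','rb'))
B=[(308,182),(390,117),(76,88),(312,370),(386,308),(83,262)]
for dz in(.089,.0905,.092):
    p,r,s=rel(c,B,dz,(296,155)); print(dz,p.round(4),r,s.round(1).tolist())
p=np.array([*body([.5812,.0342,0,.2032],[(0,0,0)])[0,:2],-.0024+.0905,.2032])
f=cv2.resize(c['frame'][190:235,300:358],None,fx=13,fy=13,interpolation=2)[:,:,::-1].copy()
f=cv2.convertScaleAbs(f,alpha=1.3)
for l in[(.04,.035,.013),(-.025,.035,.013)]:
    q=(proj(c,body(p,[l]))[0]+.5-[300,190])*13; cv2.circle(f,tuple(int(v) for v in q),14,(0,255,255),1)
cv2.imwrite('pics/lug.png',f)
E
```

```text
0.089 [0.5834 0.0286 0.0866 0.2025] [ 1.01127802 -5.87576599] [[0.3, 0.1], [0.6, 0.3], [-0.3, -0.3], [-0.8, -0.1], [0.4, -1.0], [-0.2, 0.9]]
0.0905 [0.5817 0.0301 0.0881 0.2025] [-0.2941034  -4.13719619] [[0.3, 0.1], [0.7, 0.2], [-0.4, -0.4], [-0.7, -0.1], [0.4, -0.9], [-0.3, 0.9]]
0.092 [0.5801 0.0315 0.0896 0.2025] [-1.59814456 -2.39906619] [[0.3, 0.1], [0.7, 0.2], [-0.5, -0.4], [-0.7, -0.0], [0.5, -0.9], [-0.4, 0.9]]
```

View pics/lug.png

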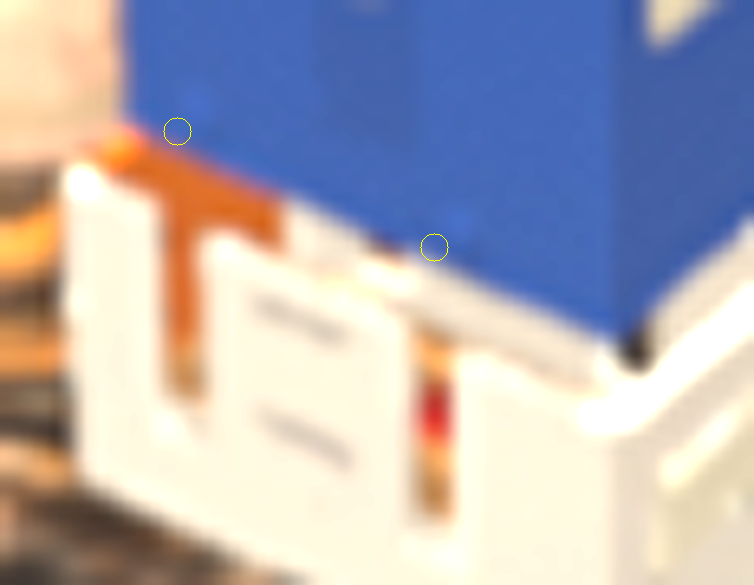

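The lug highlights are at (197,105) and (458,222), and the slots are centred at u≈183 and 434. Allowing for where the highlight sits on a lug, the bin is about −2 mm in x and −1.5 mm in y. I'll correct by world (+1.7, +1.9), then ease past the rim.

Call:
{"fn": "carry_out", "kwargs": {"targets": [255,1.7,1.9,0,0,255,0,0,-4,0,255,0,0,-4,0,255,0,0,-2,0,255,0,0,-2,0,255,0,0,-2,0,255,0,0,0,0,255,0,0,0,0]}}

```text
t: 9.65
eef_pos: [0.58, 0.0361, 0.1373]
tool_rot: [0.0, -0.101, 0.995, 0.0]
contact_force: [-0.1, -0.5, -3.2]
gripper_width: 0.693
grasp_force: 34.2
```

Call:
{"fn": "carry_out", "kwargs": {"targets": [255,0,0,-2,0,255,0,0,-1.5,0,255,0,0,-1.5,0,255,0,0,-1.5,0,255,0,0,0,0,255,0,0,0,0]}}

```text
t: 10.25
eef_pos: [0.58, 0.0361, 0.1308]
tool_rot: [-0.0, -0.101, 0.995, 0.0]
contact_force: [0.0, 0.8, -2.6]
gripper_width: 0.695
grasp_force: 34.2
```

Call:
{"fn": "carry_out", "kwargs": {"targets": [255,0,0,-1.5,0,255,0,0,-1.5,0,255,0,0,-1,0,255,0,0,-1,0,255,0,0,0,0,255,0,0,0,0]}}

```text
t: 10.85
eef_pos: [0.58, 0.0362, 0.1258]
tool_rot: [-0.0, -0.101, 0.995, 0.0]
contact_force: [0.9, -0.1, -2.1]
gripper_width: 0.694
grasp_force: 34.1
```

The lugs are in the slots: the bin is 7 mm below stacked height with no load. Pressing on.

Call:
{"fn": "carry_out", "kwargs": {"targets": [255,0,0,-2,0,255,0,0,-2,0,255,0,0,-2,0,255,0,0,-2,0,255,0,0,0,0,255,0,0,0,0]}}

```text
t: 11.45
eef_pos: [0.5807, 0.0366, 0.1181]
tool_rot: [0.001, -0.101, 0.995, 0.0]
contact_force: [1.2, 1.3, 2.0]
gripper_width: 0.695
grasp_force: 34.6
```

Call:
{"fn": "carry_out", "kwargs": {"targets": [255,0,0,-2,0,255,0,0,-2,0,255,0,0,-2,0,255,0,0,-2,0,255,0,0,0,0]}}

```text
t: 11.95
eef_pos: [0.5797, 0.0361, 0.1093]
tool_rot: [-0.0, -0.101, 0.995, 0.0]
contact_force: [1.6, 2.9, -0.3]
gripper_width: 0.696
grasp_force: 34.5
```

Call:
{"fn": "carry_out", "kwargs": {"targets": [255,0,0,-2,0,255,0,0,-2,0,255,0,0,-2,0,255,0,0,-2,0,255,0,0,0,0]}}

```text
t: 12.45
eef_pos: [0.5798, 0.036, 0.1014]
tool_rot: [-0.0, -0.101, 0.995, 0.0]
contact_force: [0.2, 2.6, -0.0]
gripper_width: 0.699
grasp_force: 34.5
```

Call:
{"fn": "carry_out", "kwargs": {"targets": [255,0,0,-1,0,255,0,0,-1,0,255,0,0,-1,0,255,0,0,0,0]}}

```text
t: 12.85
eef_pos: [0.5799, 0.0361, 0.0987]
tool_rot: [-0.0, -0.101, 0.995, 0.0]
contact_force: [-0.8, 2.1, 1.3]
gripper_width: 0.7
grasp_force: 34.7
```

Call:
{"fn": "carry_out", "kwargs": {"targets": [255,0,0,-1,0,255,0,0,-1,0,255,0,0,0,0]}}

```text
t: 13.15
eef_pos: [0.58, 0.0361, 0.0967]
tool_rot: [0.0, -0.101, 0.995, 0.0]
contact_force: [-0.3, 1.9, 1.4]
gripper_width: 0.698
grasp_force: 34.7
```

Call:
{"fn": "carry_out", "kwargs": {"targets": [255,0,0,-1,0,255,0,0,-1,0,255,0,0,0,0]}}

```text
t: 13.45
eef_pos: [0.58, 0.0361, 0.0947]
tool_rot: [0.0, -0.101, 0.995, 0.0]
contact_force: [0.9, 2.1, 1.2]
gripper_width: 0.695
grasp_force: 34.7
```

Call:
{"fn": "carry_out", "kwargs": {"targets": [255,0,0,-1,0,255,0,0,-1,0,255,0,0,0,0]}}

```text
t: 13.75
eef_pos: [0.58, 0.0361, 0.0927]
tool_rot: [0.0, -0.101, 0.995, 0.0]
contact_force: [-0.4, 2.4, 1.2]
gripper_width: 0.699
grasp_force: 34.7
```

Call:
{"fn": "carry_out", "kwargs": {"targets": [255,0,0,-1,0,255,0,0,-1,0,255,0,0,0,0]}}

```text
t: 14.05
eef_pos: [0.58, 0.0361, 0.0907]
tool_rot: [-0.0, -0.101, 0.995, 0.0]
contact_force: [0.8, 1.4, 2.5]
gripper_width: 0.697
grasp_force: 34.7
```

Call:
{"fn": "carry_out", "kwargs": {"targets": [255,0,0,-1,0,255,0,0,-1,0,255,0,0,0,0]}}

```text
t: 14.35
eef_pos: [0.58, 0.0361, 0.0888]
tool_rot: [0.0, -0.101, 0.995, -0.0]
contact_force: [-0.7, 2.0, 3.1]
gripper_width: 0.7
grasp_force: 35.0
```

Call:
{"fn": "carry_out", "kwargs": {"targets": [255,0,0,-1,0,255,0,0,-1,0,255,0,0,0,0]}}

```text
t: 14.65
eef_pos: [0.5803, 0.0362, 0.0876]
tool_rot: [0.0, -0.1, 0.995, -0.0]
contact_force: [-1.2, 1.1, 10.4]
gripper_width: 0.695
grasp_force: 35.4
```

Call:
{"fn": "carry_out", "kwargs": {"targets": [255,0,0,-0.4,0,255,0,0,0,0,255,0,0,0,0]}}

```text
t: 14.95
eef_pos: [0.5803, 0.0361, 0.0875]
tool_rot: [0.0, -0.1, 0.995, -0.0]
contact_force: [-3.6, 0.5, 12.9]
gripper_width: 0.7
grasp_force: 35.9
```

It's on the rigid stop: 13 N, no further travel, underside at about 27 mm, which is within 21–35 mm. I'll release, retreat upwards, and look.

Call:
{"fn": "carry_out", "kwargs": {"targets": [0,0,0,0,0,0,0,0,0,0,0,0,0,0,0,0,0,0,0,0,0,0,0,0,0,0,0,0,0,0,0,0,0,0,0,0,0,0,0,0]}}

```text
t: 15.75
eef_pos: [0.58, 0.0361, 0.0864]
tool_rot: [-0.0, -0.101, 0.995, -0.0]
contact_force: [0.6, 1.2, 0.3]
gripper_width: 0.997
grasp_force: 0.0
```

Call:
{"fn": "carry_out", "kwargs": {"targets": [0,0,0,10,0,0,0,0,20,0,0,0,0,30,0,0,0,0,30,0,0,0,0,30,0,0,0,0,20,0,0,-10,-30,10,0,0,-10,-30,0,0,0,-10,-30,0,0,0,-10,-30,0,0,0,-10,-30,0,0,0,-10,-30,0,0,0,-10,-30,0,0,0,-10,-30,0,0,0,0,0,0,0]}}

```text
t: 17.25
eef_pos: [0.4983, -0.2091, 0.2365]
tool_rot: [-0.001, -0.097, 0.995, -0.001]
contact_force: [-0.3, -0.1, 0.1]
gripper_width: 1.0
grasp_force: 0.0
```

```bash
python3 - <<'E'
from fit import *
o=bot.get_obs(); print(o['t'],o['eef_pos'],o['contact_force'])
c=cam('side');d=cam('top')
pickle.dump((c,d),open('end.pkl','wb'))
A=cv2.resize(d['frame'][155:250,300:364],None,fx=6,fy=6,interpolation=2)[:,:,::-1]
B=cv2.resize(c['frame'][160:255,298:366],None,fx=6,fy=6,interpolation=2)[:,:,::-1]
q=np.zeros((570,792,3),np.uint8);q[:,:384]=A;q[:,384:]=B;cv2.imwrite('pics/e.png',q)
E
```

```text
17.25 [ 0.49825022 -0.20909082  0.23648502] [-0.3003146  -0.06965094  0.12436676]
```

View pics/e.png

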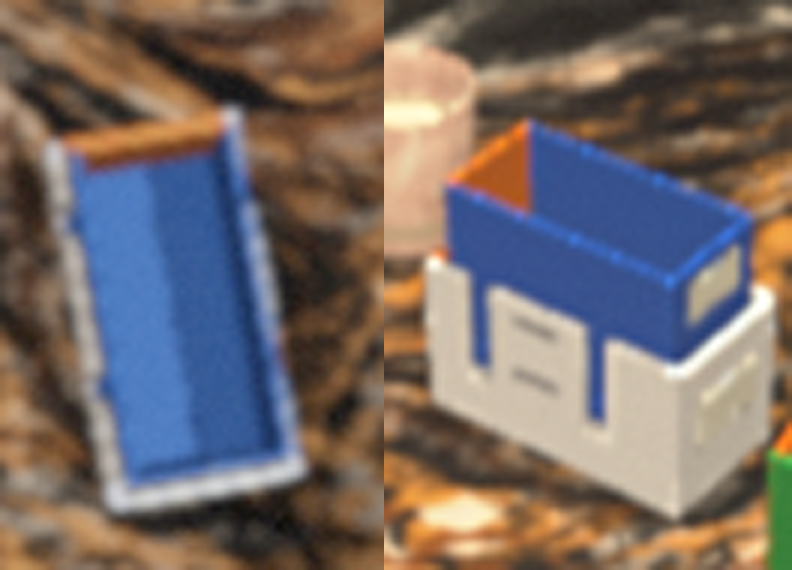

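The bin is nested with its orange ends together and sits level and deep in the slots (blue rim corner (672,283), white rim corner (680,375) in the crop). I'll check rim height and tilt numerically.

```bash
python3 - <<'E'
from fit import *
b,a=pickle.load(open('end.pkl','rb'))
ta=lambda u,v:np.array([300+u/6-.42,155+v/6-.42]); tb=lambda u,v:np.array([298+(u-384)/6-.42,160+v/6-.42])
X,Y=.062,.03
L=np.array([(-X,Y),(-X,-Y),(X,Y),(X,-Y)])
S=[tb(671,285),tb(752,215),tb(446,184),tb(530,121)]
w=[.5812,.0342,-.0024,.2032]
# per-corner height: assume nested centre at white pose (xy), solve z best matching row
from scipy.optimize import minimize_scalar
for l,s in zip(L,S):
    z=minimize_scalar(lambda z:(proj(b,body(w,[(*l,z)]))[0,1]-s[1])**2,bounds=(.08,.16),method='bounded').x
    print(l,'rim z mm',round(1e3*z,1),'du',(proj(b,body(w,[(*l,z)]))[0]-s).round(1))
E
```

```text
[-0.062  0.03 ] rim z mm 121.4 du [0.5 0. ]
[-0.062 -0.03 ] rim z mm 123.1 du [0.7 0. ]
[0.062 0.03 ] rim z mm 121.5 du [-0.3  0. ]
[ 0.062 -0.03 ] rim z mm 122.8 du [-0.1  0. ]
```

```bash
python3 -c "
from station import bot
print(bot.hand_in())"
```

```text
the job is handed in; nothing more can be done
None
```

I turned the blue bin half round and nested it in the white bin, pressed it home on the stop with about 13 N, let go and handed the job in at about 17 s. Its rim measured about 42 mm above the white rim and level within pixel noise; I couldn't read the button or recheck the bystanders, but the solid stop implies flush and the path stayed clear of them.

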